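Proof-pull a soldered foot with a sprung pull gauge

ROBOT

A 7-joint arm with a two-finger parallel gripper is mounted at the origin on the work surface; the furniture and walls round the work are solid. World frame = base frame: x ahead of the robot, y to its left, z up, the work surface at z = 0. Lengths are in m, angles in degrees, forces in N, time in s.
With the tool pointing down it reaches from about 0.425 to 0.875 m from the base axis. Payload 8.4 kg.
Tool frame: the origin (TCP) lies at the very end of the fingers, on their centre line; the grasp point (between the pads) lies 19 mm behind it (bot.grip_point_offset is the distance from the TCP to the grasp point, in m); z points along the fingers, y is the line along which they close (so a half turn about z gives the same grasp; the last joint's range is limited). The gripper opens to 87 mm and grips with 3 to 60 N. Pads are 19 mm wide; open, the fingers measure 117 mm over their backs; the gripper's body (75 mm by 190 mm) begins 51 mm behind the grasp point.
Start: joints at [-72.376, 19.091, 2.286, 83.961, -0.768, 76.965, -3.352], TCP at [0.257, 0.597, 0.223] pointing down, gripper open.
Joint ranges: [-147.57, 147.57], [-21.85, 119.76], [-74.77, 79.35], [14.55, 137.4], [-85.83, 265.84], [4.83, 119.75], [-152.11, 152.11]. Speed limits (degrees/s): [127.2, 127.2, 159.86, 159.86, 180, 180, 180].

INTERFACE

Orientations are given as [roll, pitch, yaw] about the fixed x, y, z axes, in that order (R = Rz(yaw) Ry(pitch) Rx(roll)).
In Python, from station import bot, get_image, finish_job gives the robot as it stands (bot), with the cameras as plain functions and the job as plain functions.
- The arm moves only by the shell command python3 shift.py 'ROWS' [FORCE]. ROWS is rows parted by semicolons, their numbers by spaces, 1 to 10 of them, each of 7 numbers: the opening from 0.0 (shut) to 1.0 (fully open), then dx, dy, dz in m, then a rotation vector rx, ry, rz in degrees; each row is the pose to reach, as a shift and turn from the pose commanded when the command began, along the tool's axes at that moment; what a row does not reach only later rows make up. A row lasts 1/10 s, in which the tool goes at most 0.05 m and 8.59 degrees, less where a joint would pass 70% of its speed; a pose out of reach is approached as far as the arm can. The fingers move at their own pace and stop on an object; FORCE is the grip in N (left out, the last holds). Time passes only in rows, so rows that do not move let the fingers close. It prints the time, the measured TCP pose, the force, the opening and the grip force at its end.
- bot.sense(): the state, without advancing time (a new reading comes with each control period).
- get_image(name): name is "scene" or "side" or "wrist"; returns a dict with "frame" (480x640x3 uint8, blue, green, red), "camera_matrix" (3x3 intrinsics, pixels), "camera_from_world" (4x4, takes a point from world to camera coordinates); the wrist camera has in their place "hand_eye" (4x4, takes a point from camera to tool coordinates, whose origin is the TCP and whose axes are the flange's). Camera axes: x right, y down, z forward; pixel columns grow to the right and rows downward; lengths in m; the calibration is good to about 2 mm. A picture is of the moment at which its call begins: read the wrist's pose just before it. There is no depth.
- finish_job(): hands the job in; it is judged then, once.
The state is a dict: "t": time; "joint_positions": joint angles; "qd": joint speeds; "joint_torque": joint torques, N m; "tcp_pos": TCP position; "ee_rot": TCP orientation; "wrist_force": force on the tool from outside, world axes, zero at the start; "moment": the same for the moment, N m; "finger_gap": opening from 0.0 (shut) to 1.0 (fully open); "grasp_force": force on a finger pad.
Only numpy, scipy, OpenCV 4.12 (cv2) and the standard library are available. Lean on these libraries where they do the work, as an engineer would, in place of code of your own. Each camera call takes 0.05 s, during which the arm holds its last target. There are 200 camera calls.

TASK

Proof-test the soldered foot of the small round brass plate that lies loaded in the pull fixture: first swing the slotted hold-down gate fully home against its stop, so that it straddles the foot and the plate cannot lift. Then take the pull gauge by the knob on top and draw its sprung rod straight up, out of the tube, until the wide dark band on the rod stands in the tube's mouth - not beyond it, that would overload the joint - and keep the load on for at least three seconds; the program finishes while still holding the rod there. Leave the eye loupe, the tweezers and the round tin where they are.

Things in the scene. Friction and masses are not known exactly. Their poses are not given: they have to be found in the camera images.
- fixture: Pull-test fixture, fixed to the bench: a grey steel base plate 160 x 90 mm (x, y), top face 12 mm above the bench. Origin: centre of its underside, on the bench; z up. On its x axis: the gate's pivot screw at x = -30 mm and, centred at x = +30 mm, a locating ring (inner radius 32 mm, 3.5 mm high) in which the brass plate lies.
- nest_centre (a point): Centre of the locating ring, on the base's top face (x = +30 mm, y = 0, z = 12 mm of the fixture).
- gate_pivot (a point): Point on the gate's upright pivot axis, on the base's top face (x = -30 mm, y = 0, z = 12 mm of the fixture).
- gate (a joint): Angle of the flat steel hold-down gate about its upright pivot, rad: 0 = home against its stop pin, slot round the gauge's foot, tines 1.3 mm above the brass plate; up to 1.7 = swung open, counter-clockwise from above. Stays where left (0.03 N m). Top face 23 mm above the bench; slotted end reaches 88 mm from the pivot, towards the fixture's +x when home, +y when open.
- gate_grip (a point): Middle of the upright black round grip on the gate's 14 mm wide tail: diameter 14 mm, from 26 to 70 mm above the bench, this point 48 mm above it and 55 mm from the pivot axis, away from the slotted end (towards the fixture's -x when home, -y when open). Round, so it may turn in the fingers.
- test_plate: Loose, 0.2 kg: round brass plate, 60 mm wide, 5 mm thick, a foot soldered at its centre, and upright on the foot, rigid with it, the pull gauge (aluminium tube, 17 mm wide, collar 19 mm). Origin: centre of the plate's underside, z up. Lies in the ring with 2 mm of play; under pull it lifts 1.3 mm until it bears on the closed gate; with the gate open it would lift right out.
- tube_mouth (a point): Centre of the gauge tube's mouth, 67 mm above the plate's underside (79 mm above the bench).
- gauge_rod (a joint): How far the rod (steel, 9 mm wide) is drawn up out of the tube, m: 0 = home, 0.045 = end of travel. An inner spring pulls it back: 2 N at first, 9.5 N at 0.030 (250 N/m). Thin ring marks at 5, 10, 15, 20 mm, then one dark band 7 mm high, its middle at the tube's mouth when the rod is 0.030 out (band in the mouth: 0.0265 to 0.0335); hidden in the tube at the start.
- gauge_knob (a point): Middle of the black knurled knob on the rod's top: a cylinder of diameter 22 mm and height 18 mm, upright, this point 19 mm above the tube's mouth when the rod is home (98 mm above the bench); it moves with the rod.
- loupe_b: Bystander: black eye loupe, 35 mm wide, 29 mm high, standing beside the fixture; origin at the centre of its underside.
- tweezers_steel: Bystander: plain steel tweezers, 126 mm long, 17 mm wide, 5 mm high, lying beside the fixture; origin at the centre of the underside.
- tin_round: Bystander: low round tin, diameter 69 mm, 20 mm high, on the other side of the fixture; origin at the centre of its underside.

How it is judged (in metres and radians):
On the way, in this order (a step that is already met when the one before it is completed fails the run):
1. the gate is swung fully home while the gauge rod is still at rest and the plate lies in its ring (value of joint gate below 0.06 rad and value of joint gauge_rod below 0.005 m and horizontal distance between test_plate and nest_centre below 0.006 m and z of test_plate in the frame of fixture between 0.0105 and 0.0165 m and angle between test_plate's own z axis and vertical below 0.12 rad), for 0.2 s.
2. the rod is drawn out until the wide band stands in the tube's mouth, the gate still home, and the load is kept on for three seconds (value of joint gauge_rod between 0.0265 and 0.0335 m and value of joint gate below 0.08 rad and horizontal distance between test_plate and nest_centre below 0.006 m and z of test_plate in the frame of fixture between 0.0105 and 0.0165 m and angle between test_plate's own z axis and vertical below 0.12 rad), for 3 s.
At the end, for the whole second after the job is handed in: The fingers still hold the rod drawn out 30 mm, within 3.5 mm either way (the wide band in the tube's mouth), with the gate home (within 0.08 rad) and the plate still level in its ring under the gate (within 6 mm of the ring's centre, lifted no more than 4.5 mm) (all of step 2 and contact force between the fingers and test_plate above 3 N and z of gauge_knob in the frame of fixture above 0.121 m and linear speed of test_plate below 0.02 m/s); the arm keeps its last pose, push and grip.
It fails at once if the rod is pulled well past the band (over 38 mm out): the soldered joint is overloaded (value of joint gauge_rod above 0.038 m).
It fails at once if the gauge is tipped over (angle between test_plate's own z axis and vertical above 0.35 rad).
It fails at once if pushed away by over 30 mm: the eye loupe (distance of loupe_b from where it was at the start of the episode above 0.03 m).
It fails at once if pushed away by over 30 mm: the tweezers (distance of tweezers_steel from where it was at the start of the episode above 0.03 m).
It fails at once if pushed away by over 30 mm: the round tin (distance of tin_round from where it was at the start of the episode above 0.03 m).
It also fails if it takes over 54 s, if anything falls off the work surface, if the arm or the gripper's body presses on something with over 40 N, if the wrist force passes 120 N, or if a joint passes its speed limit or range.

## Working session

There is one attempt and no reset: what is moved stays moved. The work goes in short steps, Python scripts to look and compute and a shell command to move; the robot and the scene stay as the last step left them, time stands still between calls to the robot, and variables do not carry over. Pictures are saved under pics/ and viewed, at most 10 in all, crops included, and the job is handed in when it is done.

```bash
ls; mkdir -p pics
python3 - <<'E'
from station import bot, get_image, finish_job
import cv2,numpy as np
s=bot.sense();print(s)
ims={n:get_image(n) for n in("scene","side")}
for n,d in ims.items():
    cv2.imwrite(f"pics/{n}0.png",d["frame"]);np.savez(f"{n}0.npz",**d);print(n,d["camera_matrix"].tolist(),d["camera_from_world"].tolist())
E
```

```text
pics
shift.py
station.py
{'t': 0.0, 'joint_positions': array([-72.37654616,  19.13177402,   2.2846322 ,  84.01313626,
        -0.76778705,  76.96545901,  -3.35353673]), 'qd': array([-0.09162357,  0.02352741,  0.03822308, -0.07250596,  0.05468688,
       -0.10594819,  0.05471026]), 'joint_torque': array([ 6.92287740e-04, -6.56356859e+01,  1.33542728e+00, -4.03793263e+01,
       -5.98490518e-02,  4.49463632e-02,  2.08146093e-04]), 'tcp_pos': array([0.25701523, 0.59649762, 0.22164137]), 'ee_rot': array([-1.79905089e+02,  6.44080058e-03,  1.56690028e+02]), 'wrist_force': array([ 0.56862315, -1.18506269,  0.698189  ]), 'moment': array([-0.0074429 , -0.03247368, -0.01059548]), 'grasp_force': 0.0, 'finger_gap': 0.9973024950690496}
scene [[519.0395595065033, 0.0, 313.1180169953545], [0.0, 519.0395595065033, 240.0123303539348], [0.0, 0.0, 1.0]] [[0.5801812509173859, -0.8144868624239094, -0.0009311405870048011, -0.30673427398273817], [-0.389874712593131, -0.27671430883318365, -0.8783091140181781, 0.325078625451491], [0.7151135745910298, 0.5099415086319499, -0.4780922852439792, 0.4780049803412105], [0.0, 0.0, 0.0, 1.0]]
side [[474.7603851283972, 0.0, 317.83592443279036], [0.0, 474.7603851283972, 238.36443551219588], [0.0, 0.0, 1.0]] [[0.9726069531908321, -0.2312586676516629, 0.023561477899829243, -0.5575980114944379], [-0.0787827166266315, -0.4232934676744308, -0.9025607590545268, 0.14334940686242387], [0.21869841829737663, 0.8759806326969412, -0.42991735598146363, 0.7301513076349188], [0.0, 0.0, 0.0, 1.0]]
```

View pics/scene0.png

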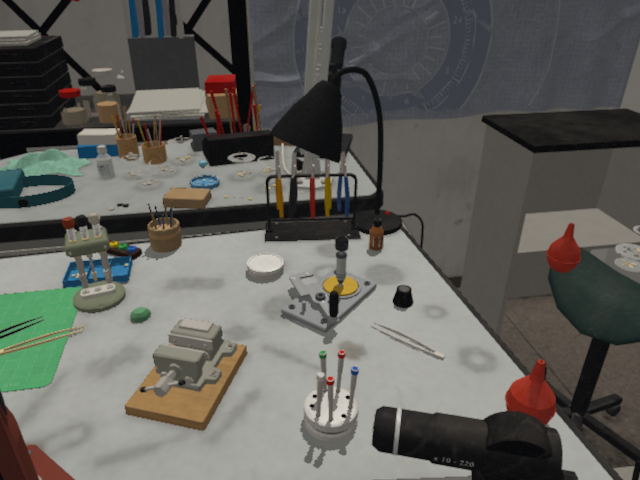

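View pics/side0.png

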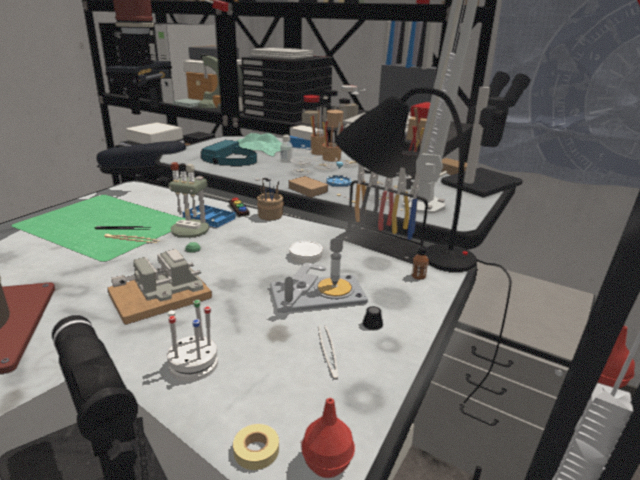

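The scene view shows the knob near (341,242), the grip (334,303), brass plate (340,286), loupe (403,295) and tin (265,266). In the side view the knob is near (337,242), the grip (289,290) and the plate (335,287). The lamp stands behind the fixture. Next I'll mask and triangulate.

```bash
cat > h.py <<'E'
import numpy as np,cv2
def ray(d,uv):
    K=d["camera_matrix"];T=d["camera_from_world"]
    R=T[:3,:3];c=-R.T@T[:3,3];v=R.T@np.linalg.solve(K,[uv[0],uv[1],1]);return c,v/np.linalg.norm(v)
def plane(d,uv,z):
    c,v=ray(d,uv);return c+v*(z-c[2])/v[2]
def tri(rs):
    A=0;b=0
    for c,v in rs:
        P=np.eye(3)-np.outer(v,v);A=A+P;b=b+P@c
    x=np.linalg.solve(A,b);return x,[np.linalg.norm((np.eye(3)-np.outer(v,v))@(x-c)) for c,v in rs]
def blobs(m,amin=15):
    n,l,s,c=cv2.connectedComponentsWithStats(m.astype(np.uint8))
    return [(s[i].tolist(),c[i].round(1).tolist()) for i in range(1,n) if s[i][4]>=amin]
E
python3 - <<'E'
from h import *
box={"scene":(225,225,450,370),"side":(250,225,400,390)}
out=[]
for n in("scene","side"):
    d=np.load(f"{n}0.npz");f=d["frame"];x0,y0,x1,y1=box[n]
    c=f[y0:y1,x0:x1];hsv=cv2.cvtColor(c,cv2.COLOR_BGR2HSV)
    print(n,"dark",[(( s[0]+x0,s[1]+y0,*s[2:]),(q[0]+x0,q[1]+y0)) for s,q in blobs(hsv[...,2]<60)])
    print(n,"brass",[(( s[0]+x0,s[1]+y0,*s[2:]),(q[0]+x0,q[1]+y0)) for s,q in blobs((hsv[...,1]>120)&(hsv[...,2]>100))])
    k=min(800/c.shape[1],600/c.shape[0]);k=int(k)
    if n=="scene": cv2.imwrite("pics/c_scene.png",cv2.resize(c,None,fx=k,fy=k,interpolation=cv2.INTER_CUBIC))
E
```

```text
scene dark [((238, 225, 212, 60, 2052), (333.2, 234.8)), ((337, 253, 9, 5, 32), (340.9, 255.5)), ((393, 287, 20, 21, 284), (402.6, 298.6)), ((329, 291, 10, 27, 210), (333.5, 303.3)), ((316, 297, 9, 4, 19), (320.0, 298.4))]
scene brass [((370, 227, 5, 5, 15), (372.3, 229.3)), ((324, 276, 34, 19, 428), (340.6, 285.6)), ((225, 345, 21, 25, 232), (233.8, 358.0))]
side dark [((367, 225, 33, 34, 536), (386.9, 243.2)), ((397, 225, 3, 10, 23), (398.3, 230.0)), ((363, 310, 19, 19, 266), (372.4, 320.5))]
side brass [((393, 225, 4, 9, 31), (394.4, 228.6)), ((319, 279, 14, 9, 78), (325.3, 282.9)), ((324, 279, 27, 17, 252), (338.7, 288.4))]
```

View pics/c_scene.png

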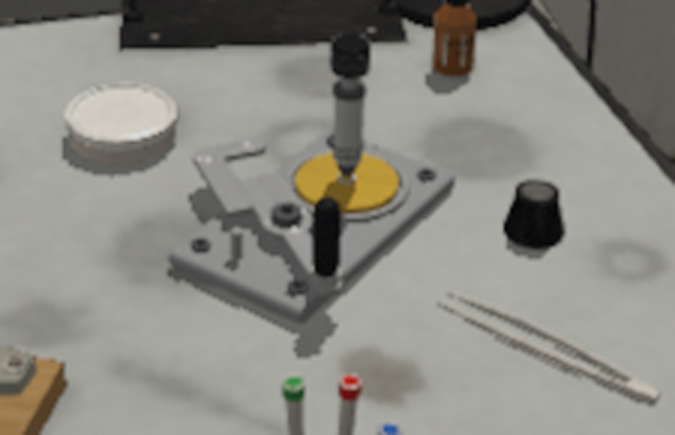

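The crop shows knob centre at full-frame (341.7,243.7), grip (333.7,304), pivot screw (320.7,296.3), brass disc (341,285.7). The gate stands open with the slotted end to the left.

Run:
```python
from h import *
from station import bot, get_image, finish_job
S=np.load("scene0.npz");D=np.load("side0.npz")
print("knob tri",tri([ray(S,(341.7,243.7)),ray(D,(337,242))]))
print("grip tri",tri([ray(S,(333.7,304)),ray(D,(289,290))]))
print("brass tri",tri([ray(S,(341,285.7)),ray(D,(335,287))]))
for n,uv,z in(("knob",(341.7,243.7),.098),("grip",(333.7,304),.048),("piv",(320.7,296.3),.023),("brass",(341,285.7),.017),("loupe",(402.6,298.6),.015),("tin",(265,266),.01),("lampbase",(380,221),0),("bottle",(376,240),.02),("rackbase L",(266,237),0),("rackR",(358,237),0),("tinR",(265,266),.01),("corner front",(326,331),.0)): print(n,plane(S,uv,z).round(3))
print("lamp head tri",tri([ray(S,(338,158)),ray(D,(405,160))]), tri([ray(S,(274,132)),ray(D,(337,134))]))
print("neck top",tri([ray(S,(355,70)),ray(D,(425,92))]))
d=get_image("wrist");s=bot.sense();print(d["hand_eye"].round(4).tolist(),d["camera_matrix"].round(1).tolist())
```

```text
knob tri (array([ 0.60284205, -0.00519828,  0.09955092]), [np.float64(0.0020583211243051266), np.float64(0.0020583211243051557)])
grip tri (array([ 0.51193684, -0.05094658,  0.0456758 ]), [np.float64(0.0013005328939056315), np.float64(0.0013005328939056145)])
brass tri (array([ 0.60333705, -0.00628615,  0.01328637]), [np.float64(0.0007112701241379401), np.float64(0.0007112701241380198)])
knob [ 0.602 -0.006  0.098]
grip [ 0.511 -0.051  0.048]
piv [ 0.546 -0.003  0.023]
brass [ 0.6   -0.008  0.017]
loupe [ 0.629 -0.111  0.015]
tin [0.582 0.148 0.01 ]
lampbase [0.889 0.075 0.   ]
bottle [0.774 0.021 0.02 ]
rackbase L [0.685 0.232 0.   ]
rackR [0.796 0.075 0.   ]
tinR [0.582 0.148 0.01 ]
corner front [ 0.5   -0.045  0.   ]
lamp head tri (array([0.76007753, 0.10572639, 0.19298049]), [np.float64(0.01449380511947675), np.float64(0.014493805119476776)]) (array([0.64461121, 0.16611956, 0.24637441]), [np.float64(8.03559592429068e-05), np.float64(8.035595924303635e-05)])
neck top (array([0.77977047, 0.0875684 , 0.33662095]), [np.float64(0.0021983843752814056), np.float64(0.002198384375281449)])
[[-0.0005, -0.9637, -0.2669, 0.0719], [1.0, -0.0002, -0.0012, 0.0012], [0.0011, -0.2669, 0.9637, -0.163], [0.0, 0.0, 0.0, 1.0]] [[375.7, 0.0, 321.1], [0.0, 375.7, 235.8], [0.0, 0.0, 1.0]]
```

```bash
python3 shift.py '1 -0.25 -0.23 -0.06 0 0 -20; 1 -0.25 -0.23 -0.06 0 0 -20; 1 -0.25 -0.23 -0.06 0 0 -20; 1 -0.25 -0.23 -0.06 0 0 -20; 1 -0.25 -0.23 -0.06 0 0 -20; 1 -0.499 -0.467 -0.06 0 0 -43; 1 -0.499 -0.467 -0.06 0 0 -43; 1 -0.499 -0.467 -0.06 0 0 -43; 1 -0.499 -0.467 -0.06 0 0 -43; 1 -0.499 -0.467 -0.06 0 0 -43'
python3 shift.py '1 -0.012 -0.19 0 0 0 0; 1 -0.012 -0.19 0 0 0 0; 1 -0.012 -0.19 0 0 0 0; 1 -0.012 -0.19 0 0 0 0; 1 -0.012 -0.19 0 0 0 0; 1 -0.012 -0.19 0 0 0 0'
python3 - <<'E'
from station import bot, get_image, finish_job
import cv2,numpy as np
s=bot.sense();d=get_image("wrist");print(s["tcp_pos"],s["ee_rot"])
np.savez("w1.npz",tcp=s["tcp_pos"],rot=s["ee_rot"],**d);cv2.imwrite("pics/w1.png",d["frame"])
E
```

```text
t: 1.75
tcp_pos: [0.529, -0.0261, 0.2749]
ee_rot: [180.0, -0.0, -160.4]
wrist_force: [-0.1, 0.7, 0.7]
finger_gap: 1.002
grasp_force: 0.0
[ 0.52896405 -0.02606413  0.2749205 ] [ 1.79997068e+02 -4.11782763e-02 -1.60435495e+02]
```

View pics/w1.png

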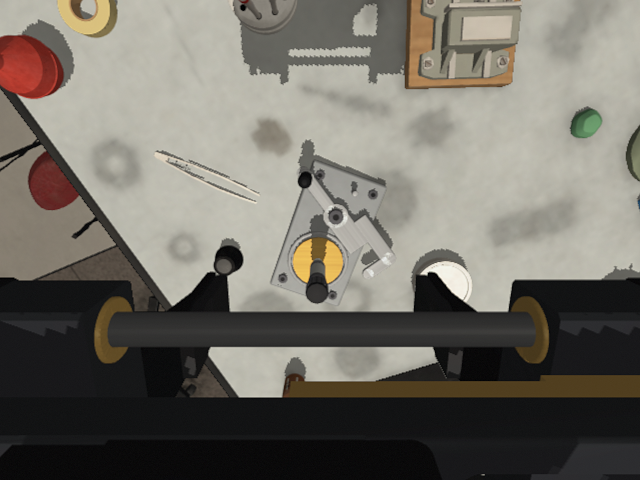

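The wrist view shows the grip at about (306,180), pivot screw (336,215), brass plate (317,260), knob (317,290), loupe (229,260) and tin (445,285). I'll triangulate against the scene view and get a second wrist view from the same rows while approaching.

```bash
cat >> h.py <<'E'
from scipy.spatial.transform import Rotation as Ro
def wr(f):
    w=np.load(f);T=np.eye(4);T[:3,:3]=Ro.from_euler("xyz",w["rot"],degrees=True).as_matrix();T[:3,3]=w["tcp"]
    return dict(camera_matrix=w["camera_matrix"],camera_from_world=np.linalg.inv(T@w["hand_eye"]),frame=w["frame"])
E
python3 - <<'E'
from h import *
W=wr("w1.npz");f=W["frame"];x0,y0,x1,y1=265,145,410,312
c=f[y0:y1,x0:x1];hsv=cv2.cvtColor(c,cv2.COLOR_BGR2HSV)
for n,m in(("dark",hsv[...,2]<70),("brass",(hsv[...,1]>120)&(hsv[...,2]>90))):
    print(n,[((s[0]+x0,s[1]+y0,*s[2:]),(round(q[0]+x0,1),round(q[1]+y0,1))) for s,q in blobs(m)])
S=np.load("scene0.npz");
cv2.imwrite("pics/w1c.png",cv2.resize(c,None,fx=3.5,fy=3.5,interpolation=cv2.INTER_CUBIC))
for n,uv,z in(("grip top",(306,180),.07),("piv",(336,215),.025),("plate",(317,260),.017),("knob top",(317,290),.107),("s1",(320,178),.012),("s2",(373,194),.012),("s3",(283,278),.012),("s4",(333,295),.012)):print(n,plane(W,uv,z).round(4))
E
```

```text
dark [((298, 171, 14, 17, 185), (304.6, 179.3)), ((315, 173, 7, 7, 31), (318.2, 176.0)), ((371, 193, 5, 4, 16), (373.0, 194.5)), ((329, 209, 13, 5, 19), (334.8, 210.3)), ((333, 214, 6, 7, 28), (335.5, 217.0)), ((311, 260, 13, 8, 28), (316.1, 262.2)), ((306, 272, 23, 31, 538), (316.7, 287.8))]
brass [((293, 237, 50, 47, 1510), (317.5, 258.2))]
grip top [ 0.5091 -0.0489  0.07  ]
piv [ 0.5407 -0.0043  0.025 ]
plate [ 0.6008 -0.0059  0.017 ]
knob top [ 0.5995 -0.0053  0.107 ]
s1 [ 0.5091 -0.0346  0.012 ]
s2 [0.506  0.0285 0.012 ]
s3 [ 0.638  -0.0366  0.012 ]
s4 [0.6387 0.0283 0.012 ]
```

View pics/w1c.png

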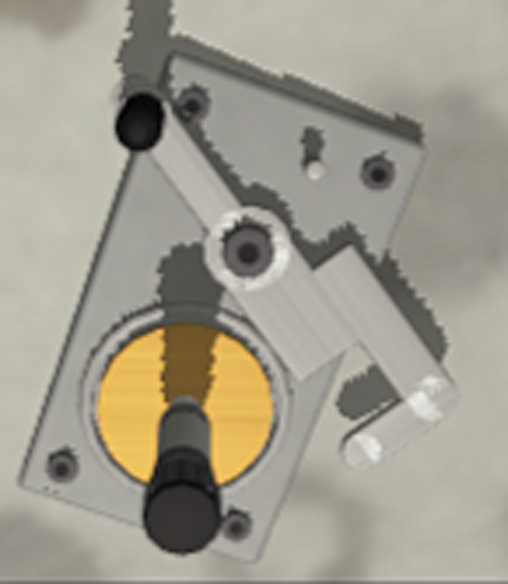

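```bash
python3 shift.py '0.5 0.0255 -0.0164 0.04 0 0 0; 0.5 0.0255 -0.0164 0.08 0 0 0; 0.5 0.0255 -0.0164 0.12 0 0 0; 0.5 0.0255 -0.0164 0.145 0 0 0; 0.5 0.0255 -0.0164 0.145 0 0 0' 15
python3 - <<'E'
from station import bot, get_image, finish_job
from h import *
s=bot.sense();d=get_image("wrist");print(s["tcp_pos"],s["ee_rot"])
np.savez("w2.npz",tcp=s["tcp_pos"],rot=s["ee_rot"],**d);cv2.imwrite("pics/w2.png",d["frame"])
E
```

```text
t: 2.3
tcp_pos: [0.5079, -0.0475, 0.1271]
ee_rot: [179.9, -0.3, -160.2]
wrist_force: [-0.8, -0.5, -0.2]
finger_gap: 0.632
grasp_force: 0.0
[ 0.50791935 -0.0474938   0.12713831] [ 179.89944363   -0.33043266 -160.15684513]
```

View pics/w2.png

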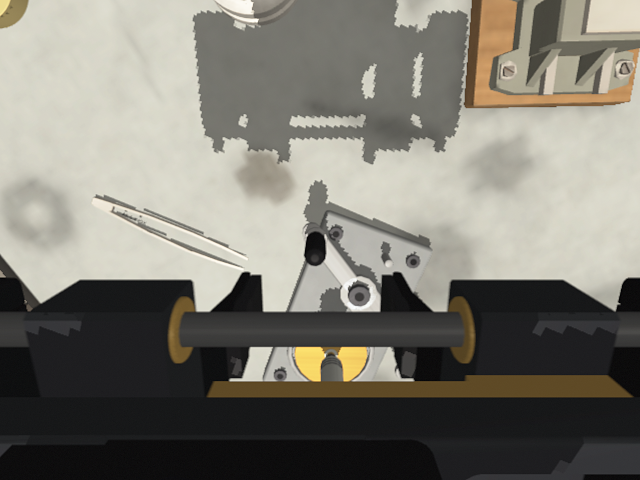

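Grip seen with its top at (316,257) and foot at (315,236), pivot screw (359,293), stop pin (388,263).

Run:
```python
from h import *
A=wr("w1.npz");B=wr("w2.npz");S=np.load("scene0.npz")
f=B["frame"][225:275,295:330];m=f.max(2)<60
print([((s[0]+295,s[1]+225,*s[2:]),(q[0]+295,q[1]+225)) for s,q in blobs(m)])
gA,gB,gS=(305,181.5),(316,257),(333.5,294)
print("grip top",tri([ray(A,gA),ray(B,gB),ray(S,gS)]),plane(B,gB,.07),plane(A,gA,.07))
print("grip mid",tri([ray(A,(305,179.5)),ray(B,(315.5,248)),ray(S,(333.6,303.5))]))
print("piv",tri([ray(A,(336,215.5)),ray(B,(359,293))]),plane(B,(359,293),.025))
print("pin",plane(B,(388,263),.025),plane(A,(354.5,193.5),.025),tri([ray(A,(354.5,193.5)),ray(B,(388,263))]))
print("knob",tri([ray(A,(317,287)),ray(S,(341.7,243.7))]))
print("screw",plane(B,(336,233),.012),plane(B,(413,261),.012),plane(B,(280,375),.012))
```

```text
[((305, 232, 21, 34, 551), (314.8, 247.9))]
grip top (array([ 0.51224517, -0.04939389,  0.06519275]), [np.float64(0.0008040183832115443), np.float64(0.0007933662098230358), np.float64(0.0003602909995357632)]) [ 0.51151054 -0.04959423  0.07      ] [ 0.51079602 -0.04934333  0.07      ]
grip mid (array([ 0.51226423, -0.05001466,  0.04772401]), [np.float64(0.00045334217387781473), np.float64(0.0004140808058491035), np.float64(0.0002607578632129599)])
piv (array([ 0.54115249, -0.00452321,  0.02635789]), [np.float64(0.0003466345725431597), np.float64(0.0003466345725430302)]) [ 0.54187979 -0.00445084  0.025     ]
pin [0.51198517 0.00713422 0.025     ] [0.51100987 0.00661998 0.025     ] (array([0.51057713, 0.0058352 , 0.02979697]), [np.float64(0.00018800396772587224), np.float64(0.00018800396772594843)])
knob (array([ 0.60069691, -0.00581121,  0.09825445]), [np.float64(0.0008117574094037987), np.float64(0.000811757409403801)])
screw [ 0.50644105 -0.03582505  0.012     ] [0.50727133 0.0287823  0.012     ] [ 0.64003937 -0.03710978  0.012     ]
```

```bash
python3 shift.py '0.5 0 0 0.04 0 0 0; 0.5 0 0 0.07 0 0 0; 0.5 0 0 0.094 0 0 0; 0.5 0 0 0.094 0 0 0; 0.5 0 0 0.094 0 0 0' 15
```

```text
t: 2.85
tcp_pos: [0.5117, -0.0488, 0.0379]
ee_rot: [-180.0, 0.1, -160.3]
wrist_force: [0.7, -0.4, -0.6]
finger_gap: 0.502
grasp_force: 0.0
```

```bash
python3 shift.py '0 0 0 0 0 0 0; 0 0 0 0 0 0 0; 0 0 0 0 0 0 0; 0 0 0 0 0 0 0; 0 0 0 0 0 0 0; 0 0 0 0 0 0 0' 15
python3 - <<'E'
import numpy as np
from station import bot, get_image, finish_job
from scipy.spatial.transform import Rotation as Ro
s=bot.sense();print(s["tcp_pos"],s["ee_rot"],s["wrist_force"])
R=Ro.from_euler("xyz",s["ee_rot"],degrees=True).as_matrix()
p=np.array([.5415,-.0045]);v=s["tcp_pos"][:2]-p;print(np.linalg.norm(v),np.degrees(np.arctan2(v[1],v[0]))%360)
g=s["tcp_pos"][:2];a0=np.degrees(np.arctan2(v[1],v[0]))%360
for a in np.linspace(a0,179,9)[1:].tolist()+[177,175,173]:
    q=p+.055*np.array([np.cos(np.radians(a)),np.sin(np.radians(a))]);d=R.T@np.array([*(q-g),0]);print(round(a,1),q.round(4),d.round(4))
E
```

```text
t: 3.45
tcp_pos: [0.5107, -0.0496, 0.0365]
ee_rot: [-180.0, 0.0, -160.3]
wrist_force: [-0.9, -1.0, 4.0]
finger_gap: 0.164
grasp_force: 15.0
[ 0.51065526 -0.04959415  0.03649082] [-1.79987935e+02  4.56168251e-03 -1.60325754e+02] [-0.89257368 -0.98099111  4.02786067]
0.05463405787231544 235.62757668949234
228.5 [ 0.5051 -0.0457] [ 0.0039  0.0055 -0.    ]
221.5 [ 0.5003 -0.0409] [ 0.0068  0.0117 -0.    ]
214.4 [ 0.4961 -0.0356] [ 0.009   0.0181 -0.    ]
207.3 [ 0.4926 -0.0297] [ 0.0103  0.0248 -0.    ]
200.2 [ 0.4899 -0.0235] [ 0.0108  0.0315 -0.    ]
193.2 [ 0.4879 -0.017 ] [ 0.0104  0.0383 -0.    ]
186.1 [ 0.4868 -0.0103] [ 0.0092  0.045  -0.    ]
179.0 [ 0.4865 -0.0035] [ 0.0072  0.0515 -0.    ]
177 [ 0.4866 -0.0016] [ 0.0065  0.0533 -0.    ]
175 [4.867e-01 3.000e-04] [ 0.0058  0.055  -0.    ]
173 [0.4869 0.0022] [ 0.0049  0.0568 -0.    ]
```

```bash
python3 shift.py '0 0.0039 0.0055 0 0 0 0; 0 0.0068 0.0117 0 0 0 0; 0 0.009 0.0181 0 0 0 0; 0 0.0103 0.0248 0 0 0 0; 0 0.0108 0.0315 0 0 0 0; 0 0.0104 0.0383 0 0 0 0; 0 0.0092 0.045 0 0 0 0; 0 0.0082 0.048 0 0 0 0; 0 0.0082 0.048 0 0 0 0'
```

```text
t: 4.35
tcp_pos: [0.4855, -0.0063, 0.0359]
ee_rot: [179.9, -0.1, -160.3]
wrist_force: [-4.8, -1.5, 3.0]
finger_gap: 0.157
grasp_force: 15.0
```

```bash
python3 shift.py '0 -0.001 0.0035 0 0 0 0; 0 -0.0017 0.0053 0 0 0 0; 0 -0.0017 0.0053 0 0 0 0'; python3 shift.py '0 -0.0007 0.002 0 0 0 0; 0 -0.0007 0.002 0 0 0 0; 0 -0.0007 0.002 0 0 0 0'
```

```text
t: 4.65
tcp_pos: [0.4855, -0.0046, 0.0359]
ee_rot: [-179.8, -0.2, -160.4]
wrist_force: [-4.0, -14.1, 3.2]
finger_gap: 0.158
grasp_force: 15.0
t: 4.95
tcp_pos: [0.4855, -0.0044, 0.0359]
ee_rot: [-179.8, -0.2, -160.5]
wrist_force: [-5.0, -20.5, 3.6]
finger_gap: 0.156
grasp_force: 15.0
```

```bash
python3 shift.py '0.5 0 0 0 0 0 0; 0.5 0 0 0 0 0 0; 0.5 0 0 0 0 0 0; 0.5 0 0 0 0 0 0; 0.5 0 0 -0.05 0 0 0; 0.5 0 0 -0.1 0 0 0; 0.5 0 0 -0.15 0 0 0; 0.5 0 0 -0.2 0 0 0; 0.5 0 0 -0.2 0 0 0; 0.5 0 0 -0.2 0 0 0'
python3 - <<'E'
from station import bot, get_image, finish_job
from h import *
s=bot.sense();d=get_image("wrist");print(s["tcp_pos"],s["ee_rot"])
np.savez("w3.npz",tcp=s["tcp_pos"],rot=s["ee_rot"],**d);cv2.imwrite("pics/w3.png",cv2.resize(d["frame"][130:330,200:440],None,fx=3,fy=3,interpolation=cv2.INTER_CUBIC))
E
```

```text
t: 5.95
tcp_pos: [0.4872, 0.0015, 0.2374]
ee_rot: [180.0, 0.2, -160.2]
wrist_force: [0.5, 0.5, -0.6]
finger_gap: 0.499
grasp_force: 0.0
[0.48724449 0.00152365 0.23743421] [ 179.97428704    0.18246091 -160.24824179]
```

View pics/w3.png

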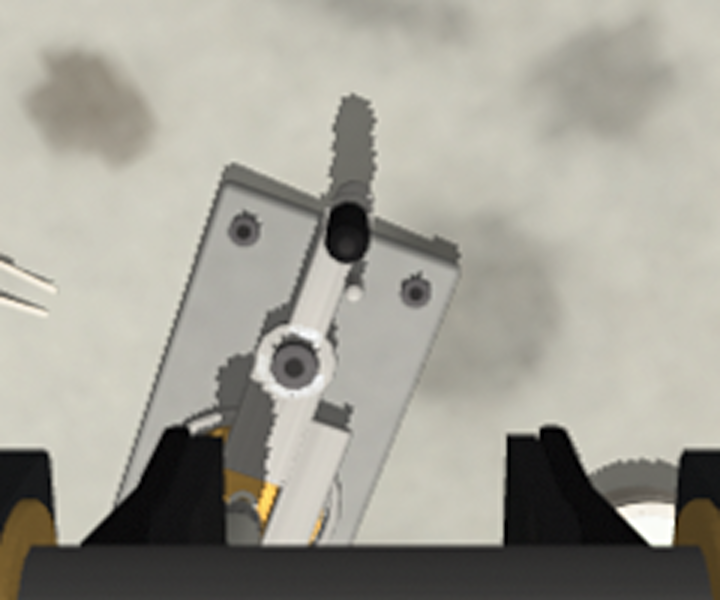

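The gate lies parallel to the base, against the stop pin at about (318,228) full-frame. Now to the knob.

```bash
python3 shift.py '0.6 -0.05 -0.02 0 0 0 0; 0.6 -0.1046 -0.0454 0 0 0 0; 0.6 -0.1046 -0.0454 0 0 0 0; 0.6 -0.1046 -0.0454 0.05 0 0 0; 0.6 -0.1046 -0.0454 0.085 0 0 0; 0.6 -0.1046 -0.0454 0.085 0 0 0; 0.6 -0.1046 -0.0454 0.085 0 0 0'
python3 - <<'E'
from station import bot, get_image, finish_job
from h import *
s=bot.sense();print(s["tcp_pos"],s["ee_rot"])
for n in("wrist","scene","side"):
    d=get_image(n)
    if n=="wrist":np.savez("w4.npz",tcp=s["tcp_pos"],rot=s["ee_rot"],**d);w=d["frame"]
    else: np.savez(f"{n}4.npz",**d)
    if n=="scene": sc=d["frame"]
    if n=="side": sd=d["frame"]
a=cv2.resize(w[180:340,230:410],None,fx=2,fy=2);z=np.zeros((320,800,3),np.uint8);z[:,:360]=a
k=[cv2.resize(i,None,fx=3,fy=3,interpolation=cv2.INTER_CUBIC) for i in(sc[215:315,305:378],sd[215:315,300:373])]
z[:300,361:580]=k[0];z[:300,581:800]=k[1];cv2.imwrite("pics/k4.png",z)
E
```

```text
t: 6.7
tcp_pos: [0.5996, -0.0068, 0.1507]
ee_rot: [180.0, -0.1, -160.3]
wrist_force: [-1.0, 0.3, 0.8]
finger_gap: 0.6
grasp_force: 0.0
[ 0.59957873 -0.00683108  0.15068652] [ 1.79997240e+02 -1.48285209e-01 -1.60322139e+02]
```

View pics/k4.png

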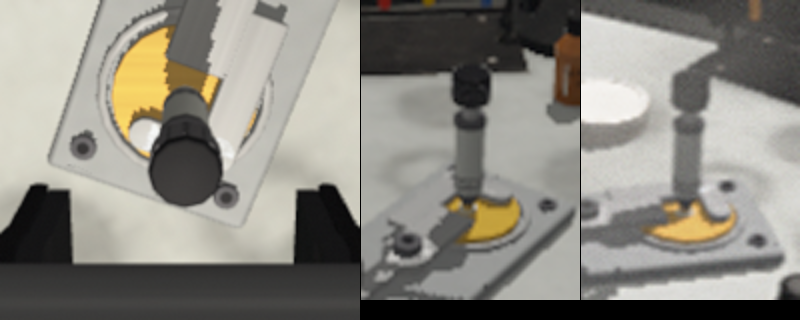

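Left, the knob top is at wrist pixel (323,265); centre, the knob is at scene (341.7,244); right, at side (336.3,245). The gate's slot straddles the foot.

Run:
```python
from h import *
W=wr("w4.npz");S=np.load("scene4.npz");D=np.load("side4.npz");A=wr("w1.npz")
t=plane(W,(323,265.5),.107);print("top plane",t)
print(tri([ray(W,(323,265.5)),ray(A,(317,291))]))
print("mid SD",tri([ray(S,(341.7,244)),ray(D,(336.3,245))]))
T=np.load("w4.npz");R=Ro.from_euler("xyz",T["rot"],degrees=True).as_matrix()
for q in(t,np.array([.6007,-.0058,.107])):print(R.T@(q-T["tcp"]))
```

```text
top plane [ 0.60261155 -0.00471829  0.107     ]
(array([ 0.61142118, -0.00141973,  0.080916  ]), [np.float64(3.776024416361981e-06), np.float64(3.776024416349044e-06)])
mid SD (array([ 0.60226544, -0.0058372 ,  0.09672147]), [np.float64(0.0003321634688326071), np.float64(0.000332163468832677)])
[-0.0036802   0.00096605  0.04367718]
[-0.00151605  0.00059119  0.04368277]
```

```bash
python3 shift.py '0.6 -0.0025 0.0005 0.03 0 0 0; 0.6 -0.0025 0.0005 0.055 0 0 0; 0.6 -0.0025 0.0005 0.068 0 0 0; 0.6 -0.0025 0.0005 0.068 0 0 0; 0.6 -0.0025 0.0005 0.068 0 0 0'
```

```text
t: 7.35
tcp_pos: [0.6032, -0.0055, 0.0846]
ee_rot: [-180.0, 0.1, -160.3]
wrist_force: [0.8, 0.5, 0.2]
finger_gap: 0.596
grasp_force: 0.0
```

```bash
python3 shift.py '0 0 0 0 0 0 0; 0 0 0 0 0 0 0; 0 0 0 0 0 0 0; 0 0 0 0 0 0 0; 0 0 0 0 0 0 0; 0 0 0 0 0 0 0; 0 0 0 0 0 0 0' 40
```

```text
t: 8.05
tcp_pos: [0.6025, -0.0052, 0.0834]
ee_rot: [180.0, 0.0, -160.3]
wrist_force: [-0.2, 1.3, 2.5]
finger_gap: 0.235
grasp_force: 40.0
```

```bash
python3 shift.py '0 0 0 -0.002 0 0 0; 0 0 0 -0.004 0 0 0; 0 0 0 -0.006 0 0 0; 0 0 0 -0.008 0 0 0; 0 0 0 -0.01 0 0 0; 0 0 0 -0.012 0 0 0; 0 0 0 -0.014 0 0 0; 0 0 0 -0.016 0 0 0; 0 0 0 -0.016 0 0 0; 0 0 0 -0.016 0 0 0'
```

```text
t: 9.05
tcp_pos: [0.6023, -0.0054, 0.0991]
ee_rot: [180.0, -0.0, -160.3]
wrist_force: [-1.0, -0.2, -5.2]
finger_gap: 0.236
grasp_force: 40.0
```

```bash
python3 shift.py '0 0 0 -0.002 0 0 0; 0 0 0 -0.004 0 0 0; 0 0 0 -0.006 0 0 0; 0 0 0 -0.008 0 0 0; 0 0 0 -0.01 0 0 0; 0 0 0 -0.012 0 0 0; 0 0 0 -0.014 0 0 0; 0 0 0 -0.0155 0 0 0; 0 0 0 -0.0155 0 0 0; 0 0 0 -0.0155 0 0 0'
python3 - <<'E'
from station import bot, get_image, finish_job
from h import *
P=[]
for n,(x,y) in(("scene",(305,205)),("side",(300,205))):
    d=get_image(n);np.savez(f"{n}5.npz",**d);P.append(cv2.resize(d["frame"][y:y+95,x:x+66],None,fx=6,fy=6,interpolation=cv2.INTER_CUBIC))
cv2.imwrite("pics/k5.png",np.hstack(P));s=bot.sense();print(s["tcp_pos"],s["wrist_force"],s["finger_gap"])
E
```

```text
t: 10.05
tcp_pos: [0.6023, -0.0054, 0.1146]
ee_rot: [180.0, -0.0, -160.3]
wrist_force: [-2.2, -0.6, -9.9]
finger_gap: 0.239
grasp_force: 40.0
[ 0.60233444 -0.00535426  0.1146032 ] [-1.10571236 -0.45892656 -9.7967067 ] 0.24092155641460714
```

View pics/k5.png

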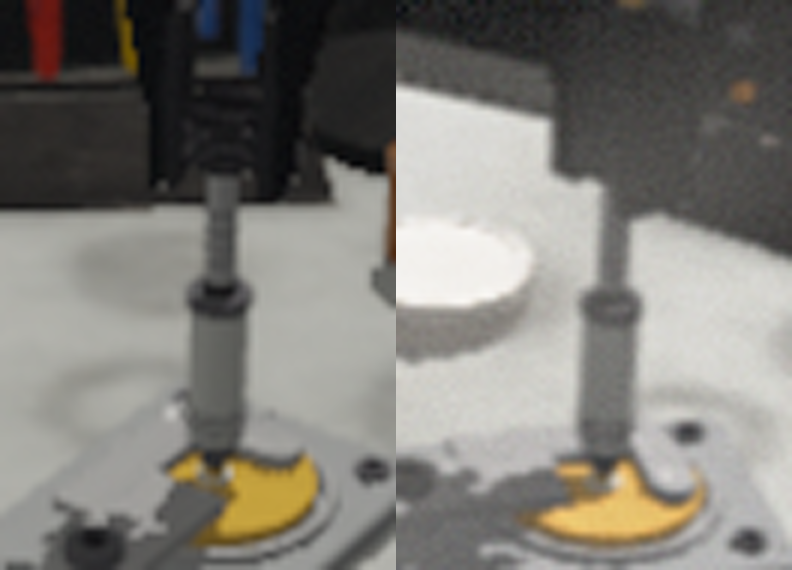

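The scene crop shows the rod out with ring marks, dark at the tube's mouth at crop (219,287); the gate still straddles the foot. I'll check the extension with an intensity profile, comparing it to the expected mark positions.

Run:
```python
from h import *
S=np.load("scene5.npz");K,T=S["camera_matrix"],S["camera_from_world"]
def pr(z,r=.0045):
    c=-T[:3,:3].T@T[:3,3];p=np.array([.6022,-.0055]);u=(c[:2]-p)/np.linalg.norm(c[:2]-p);q=K@(T@[*(p+r*u),z,1])[:3];return (q/q[2])[:2].round(1)
m=.0803
for n,z,r in[("knob bottom",m+.040,.011),("mark5",m+.025,.0045),("10",m+.02,.0045),("15",m+.015,.0045),("20",m+.01,.0045),("band top",m+.0035,.0045),("mouth rear",m,-.0045),("mouth rod front",m,.0045),("rim front",m,.0095)]:print(n,pr(z,r))
g=S["frame"].mean(2)
for y in range(228,262):print(y,g[y,340:344].astype(int))
```

```text
knob bottom [341.8 234.7]
mark5 [341.6 240.9]
10 [341.5 243.6]
15 [341.5 246.2]
20 [341.4 248.9]
band top [341.3 252.3]
mouth rear [341.3 251.4]
mouth rod front [341.2 254.1]
rim front [341.2 255.6]
228 [25 24 24 22]
229 [32 32 35 32]
230 [33 29 32 31]
231 [27 23 23 24]
232 [26 29 31 31]
233 [28 28 29 27]
234 [69 62 59 56]
235 [91 86 80 77]
236 [91 86 80 77]
237 [91 86 79 78]
238 [91 86 80 77]
239 [90 85 79 77]
240 [81 77 72 71]
241 [80 77 72 71]
242 [87 84 80 75]
243 [80 76 73 70]
244 [84 76 72 71]
245 [85 82 77 74]
246 [84 77 75 71]
247 [87 80 74 75]
248 [80 76 73 75]
249 [79 75 73 79]
250 [88 83 78 81]
251 [83 84 79 73]
252 [59 64 61 50]
253 [24 25 22 26]
254 [38 37 36 54]
255 [49 49 55 69]
256 [46 45 53 57]
257 [51 51 50 52]
258 [82 80 78 78]
259 [99 97 95 93]
260 [99 96 94 92]
261 [99 97 94 92]
```

The profile's marks, at rows 240.5, 243.5, 246 and 248.5 with the dark band from 252, match a 30 mm draw to within a millimetre. Holding.

```bash
R='0 0 0 0 0 0 0'; 
python3 shift.py '0 0 0 0 0 0 0; 0 0 0 0 0 0 0; 0 0 0 0 0 0 0; 0 0 0 0 0 0 0; 0 0 0 0 0 0 0; 0 0 0 0 0 0 0; 0 0 0 0 0 0 0; 0 0 0 0 0 0 0; 0 0 0 0 0 0 0; 0 0 0 0 0 0 0' >/dev/null
python3 shift.py '0 0 0 0 0 0 0; 0 0 0 0 0 0 0; 0 0 0 0 0 0 0; 0 0 0 0 0 0 0; 0 0 0 0 0 0 0; 0 0 0 0 0 0 0; 0 0 0 0 0 0 0; 0 0 0 0 0 0 0; 0 0 0 0 0 0 0; 0 0 0 0 0 0 0' >/dev/null
python3 shift.py '0 0 0 0 0 0 0; 0 0 0 0 0 0 0; 0 0 0 0 0 0 0; 0 0 0 0 0 0 0; 0 0 0 0 0 0 0; 0 0 0 0 0 0 0; 0 0 0 0 0 0 0; 0 0 0 0 0 0 0; 0 0 0 0 0 0 0; 0 0 0 0 0 0 0' >/dev/null
python3 shift.py '0 0 0 0 0 0 0; 0 0 0 0 0 0 0; 0 0 0 0 0 0 0; 0 0 0 0 0 0 0; 0 0 0 0 0 0 0; 0 0 0 0 0 0 0; 0 0 0 0 0 0 0; 0 0 0 0 0 0 0'
python3 - <<'E'
from station import bot, get_image, finish_job
import numpy as np
d=get_image("scene");g=d["frame"].mean(2);print([int(v) for v in g[232:262,341]])
E
```

```text
t: 13.95
tcp_pos: [0.6025, -0.0054, 0.1147]
ee_rot: [-180.0, -0.0, -160.3]
wrist_force: [-1.7, 0.3, -10.1]
finger_gap: 0.239
grasp_force: 40.0
[26, 24, 62, 86, 86, 85, 86, 86, 76, 77, 85, 81, 80, 81, 77, 79, 78, 78, 83, 83, 62, 16, 37, 49, 45, 50, 80, 97, 97, 96]
```

No slip or drift, and the load has been on for more than 3.8 s. Handing in.

```bash
python3 -c "
from station import bot, get_image, finish_job
print(finish_job())"
```

```text
the job is handed in; nothing more can be done
None
```

The gate is home against its stop, and I handed the job in with the rod still held about 30 mm out, the band in the tube's mouth, after 3.8 s under load; the loupe, tweezers and tin were not touched, and no verdict was returned.

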